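Load a pipetting robot's carrier: trough by the tips, cold tube stack by the waste

ROBOT

A 6-joint arm with a two-finger parallel gripper is mounted at the origin on a cart in front of the work surface, level with it; the furniture and walls round the work are solid. World frame = base frame: x ahead of the robot, y to its left, z up, the work surface at z = 0. Lengths are in m, angles in rad, forces in N, time in s.
With the tool pointing down it reaches from about 0.25 to 0.725 m from the base axis. Payload 4 kg.
Tool frame: the origin (TCP) lies at the very end of the fingers, on their centre line; the grasp point (between the pads) lies 19 mm behind it; z points along the fingers, y is the line along which they close (so a half turn about z gives the same grasp; the last joint's range is limited). The gripper opens to 85 mm and grips with 20 to 120 N. Pads are 22 mm wide; open, the fingers measure 114 mm over their backs; the gripper's body (76 mm by 85 mm) begins 54 mm behind the grasp point. The pads swing forward as they close: fully open they stand 13 mm farther back than shut.
Start: joints at [1.241, 0.241, 0.005, 1.335, 0, 1.571], TCP at [0.162, 0.473, 0.231] pointing down, gripper open.
Joint ranges: [-2.72, 2.72], [-1.05, 1.87], [-1.09, 1.28], [-1.99, 2.15], [-1.42, 1.44], [-3.14, 3.14]. Speed limits (rad/s): [2.79, 2.79, 3.14, 3.14, 3.14, 3.14].

INTERFACE

Orientations are given as a unit quaternion [w, x, y, z].
In Python, from station import observe, capture, get_calibration, close_job gives the robot as it stands.
- The arm moves only by the tool drive_tool, never from a script. Its argument "targets" is a list of rows, each an object with "hand": the finger opening in mm, from 0 to 85.4; "offset": the shift along the tool's x, y, z in units of 30 mm (1.0 is 30 mm), a list of three; "yaw": the turn about the tool's z in units of 5 degrees (1.0 is 5 degrees). A call has exactly 5 rows; each row shifts and turns the commanded pose from where the row before left it, along the tool's axes as they then stand; what a row does not reach is not made up. A row lasts 1/10 s, in which the tool goes at most 50 mm and 8.59 degrees, less where a joint would pass 70% of its speed; a pose out of reach is approached as far as the arm can. A call is refused whole if a number of a shift passes 1 or a number of a turn 1, either way. A call with a gripper value outside its range is refused whole. The fingers move at their own pace and stop on an object; the grip force is fixed at half the most. Time passes only in rows, so rows that do not move let the fingers close, or fill a call up. It gives the time, the measured TCP pose, the force, the opening and the grip force at its end, in the units of the state.
- observe(): the state, without advancing time (a new reading comes with each control period).
- capture(name): name is "scene" or "top"; returns (picture, depth): 420x560x3 uint8, red, green, blue; 420x560 float32, m along the optical axis (not along the pixel's ray), 0 where there is no reading.
- get_calibration(name): a dict with "fx", "fy", "cx", "cy" (pixels), "rvec" (rotation vector, rad) and "tvec" (3), from world to camera coordinates, as OpenCV has them. Camera axes: x right, y down, z forward; pixel columns grow to the right and rows downward; lengths in m; the calibration is good to about 2 mm. A picture is of the moment at which its call begins. get_calibration takes no time and is no camera call.
- close_job(): hands the job in; it is judged then, once.
The state is a dict: "clock": time; "q": joint angles; "joint_velocities": joint speeds; "effort": joint torques, N m; "tool_pos": TCP position; "orientation": TCP orientation; "force": force on the tool from outside, world axes, zero at the start; "moment": the same for the moment, N m; "width": finger opening in m; "grip_force": force on a finger pad.
Only numpy, scipy, OpenCV 4.12 (cv2) and the standard library are available. Lean on these libraries where they do the work, as an engineer would, in place of code of your own. Each camera call takes 0.05 s, during which the arm holds its last target. There are 200 camera calls.

TASK

Load the pipetting carrier so that used tips never travel over open reagent: seat the empty reagent trough in the free nest next to the tip box, and the aluminium cold block in the free nest next to the waste box. Then stand the strip-tube rack on the cold block and put the cover over its tubes, everything lying flat and fully home, each base fully supported by the one below. Keep the strip-tube rack upright on the way, and do not disturb the ink bottle or the beaker.

Things in the scene. Friction and masses are not known exactly. Their poses are not given: they have to be found in the camera images.
- carrier: fixed aluminium plate, 150 (x) x 464 (y) mm; origin: centre of its underside, nest floor 12 mm above. Four nests along y, centres at y = -165, -55, 55, 165 mm: ends taken by tip box and waste box, two middle ones free. A nest takes a 127.6 (x) x 85.4 (y) mm footprint with 3 mm play all round, held by black corner guides 14 mm tall, flared at the top; sides open between corners.
- tip_box: pale clear plastic pipette tip box with yellow tips on part of its top, 86 (x) x 122 (y) mm in its own frame, 70 tall, fixed in one end nest of the carrier its y along the carrier's x; origin: centre of its underside
- waste_box: grey open plastic box with an inward rim and some white spent tips in it, 128 x 88 x 59 mm, fixed in the other end nest of the carrier; origin: centre of its underside
- trough: white open trough: skirt plate 127.6 (x) x 85.4 (y) x 6 mm with an open tub on it, 106 (x; 118 over its end lips) x 60 (y) mm, 3 mm walls, rim 48 mm above the underside, 0.15 kg; grip the tub across y, above the skirt. Origin: centre of the underside, z up; either way round is right
- cold_block: bare aluminium block: skirt plate 127.6 (x) x 85.4 (y) x 8 mm, on it a solid body 108 (x) x 62 (y) mm with its top 42 mm above the underside, on that a bevelled boss with dark wells, 88 x 42 mm at the foot, 82 x 36 at the top, 6 tall; 0.5 kg. Grip the body across y, above the skirt. Origin: centre of the underside; either way round is right
- strip_rack: black strip-tube rack 102 (x) x 56 (y) x 27 mm, open below (inside 96 x 50, 24 deep): it goes over the cold block's boss and rests on the block's top, 42 mm above the block's underside. On top three strips of eight white capped tubes, 70 x 24.5 mm, 6.5 mm high. 0.1 kg. Grip across y. Origin: centre of the underside; either way round is right
- cover: white hood 90 (x) x 44 (y) x 18 mm, with a ridge 50 x 12 x 12 mm on top, open below (inside 85 x 39, 15 deep): it goes over the rack's tubes and rests on the rack's top, 27 mm above the rack's underside. 0.06 kg. Grip its sides across y, or the ridge. Origin: centre of the underside; either way round is right
- ink_bottle: small dark bottle with a blue cap, 42 mm wide, 77 tall, stands among the things; leave alone. Origin: centre of its underside
- beaker: small clear glass beaker, 53 mm wide, 69 tall; leave alone. Origin: centre of its underside

How it is judged:
At the end, for the whole second after the job is handed in: Trough flat in the nest by the tip box, cold block flat in the nest by the waste box (9 mm, 0.15 rad, 3.5 mm in height); strip-tube rack down over the block's boss (7.5 mm, 0.2 rad), cover down over its tubes on the rack (8 mm lengthwise, 7.5 across, 0.2 rad); all at rest (x of trough in the frame of carrier between -0.009 and 0.009 m and z of trough in the frame of carrier between 0.009 and 0.0155 m and horizontal distance between trough and tip_box below 0.122 m and angle between the x axis of each of trough, cold_block and the x axis of carrier, either way round below 0.15 rad and angle between each of trough, cold_block's own z axis and vertical below 0.06 rad and linear speed of each of trough, cold_block, strip_rack, cover below 0.02 m/s and angular speed of each of trough, cold_block, strip_rack, cover below 0.2 rad/s and x of cold_block in the frame of carrier between -0.009 and 0.009 m and z of cold_block in the frame of carrier between 0.009 and 0.0155 m and horizontal distance between cold_block and waste_box below 0.122 m and x of strip_rack in the frame of cold_block between -0.0075 and 0.0075 m and y of strip_rack in the frame of cold_block between -0.0075 and 0.0075 m and z of strip_rack in the frame of cold_block between 0.039 and 0.0455 m and angle between the x axis of strip_rack and the x axis of cold_block, either way round below 0.2 rad and angle between each of strip_rack, cover's own z axis and vertical below 0.08 rad and x of cover in the frame of strip_rack between -0.008 and 0.008 m and y of cover in the frame of strip_rack between -0.0075 and 0.0075 m and z of cover in the frame of strip_rack between 0.024 and 0.0305 m and angle between the x axis of cover and the x axis of strip_rack, either way round below 0.2 rad); the robot touches nothing.
It fails at once if the ink bottle is moved by more than 30 mm or toppled (distance of ink_bottle from where it was at the start of the episode above 0.03 m or angle between ink_bottle's own z axis and vertical above 0.5 rad).
It fails at once if the beaker is moved by more than 30 mm or toppled (distance of beaker from where it was at the start of the episode above 0.03 m or angle between beaker's own z axis and vertical above 0.5 rad).
It fails at once if the strip-tube rack is tipped by more than about 35 degrees (angle between strip_rack's own z axis and vertical above 0.6 rad).
It also fails if it takes over 102 s, if anything falls off the work surface, if the arm or the gripper's body presses on something with over 40 N, if the wrist force passes 120 N, or if a joint passes its speed limit or range.

## Working session

There is one attempt and no reset: what is moved stays moved. The work goes in short steps, Python scripts to look and compute and a tool call to move; the robot and the scene stay as the last step left them, time stands still between calls to the robot, and variables do not carry over. Pictures are saved under pics/ and viewed, at most 14 in all, crops included, and the job is handed in when it is done.

Besides the shell and the picture viewer there is one more tool, called after "Call:" as a command line: name --argument value ..., lists and objects as JSON in quotes. drive_tool: Moves the arm, as the interface text tells. Its arguments: {"type":"object","properties":{"targets":{"type":"array"}},"required":["targets"]}

```bash
mkdir -p pics; cat > h.py <<'E'
import numpy as np, cv2
from station import observe, capture, get_calibration, close_job
def P(name,depth=None):
    c=get_calibration(name);R=cv2.Rodrigues(np.array(c['rvec'],float))[0];t=np.array(c['tvec'],float).ravel()
    return c,R,t
def cloud(name,d):
    c,R,t=P(name);v,u=np.indices(d.shape)
    X=np.stack([(u-c['cx'])/c['fx']*d,(v-c['cy'])/c['fy']*d,d],-1)
    return (X-t)@R
def px2plane(name,u,v,z):
    c,R,t=P(name);r=R.T@np.array([(u-c['cx'])/c['fx'],(v-c['cy'])/c['fy'],1]);o=-R.T@t
    return o+r*(z-o[2])/r[2]
def snap(name,fn):
    p,d=capture(name);cv2.imwrite(f'pics/{fn}.png',p[:,:,::-1]);np.savez(f'pics/{fn}.npz',p=p,d=d);return p,d
E
python3 - <<'E'
from h import *
for n in('scene','top'):
    snap(n,n+'0'); c,R,t=P(n); print(n,c,-R.T@t)
s=observe(); print(s)
E
```

```text
scene {'fx': 419.30992339852827, 'fy': 419.30992339852827, 'cx': 276.6960586374498, 'cy': 210.89671587328812, 'rvec': array([ 2.02982762, -0.5312919 ,  0.27834285]), 'tvec': array([-0.47381929,  0.19105939,  0.82893622])} [ 0.12775995 -0.78353039  0.56382727]
top {'fx': 475.32534684315874, 'fy': 475.32534684315874, 'cx': 281.7077035205813, 'cy': 208.04728367003574, 'rvec': array([ 2.17270366, -2.20984225,  0.08131268]), 'tvec': array([0.00552257, 0.54433484, 1.10916214])} [0.46959822 0.00566399 1.142811  ]
{'clock': 0.1, 'q': array([1.24096996e+00, 2.41311378e-01, 3.86115988e-03, 1.33518064e+00,
       2.54885748e-05, 1.57082605e+00]), 'joint_velocities': array([ 0.00103682, -0.00131439,  0.0009506 , -0.00179683, -0.0002259 ,
        0.00087805]), 'effort': array([-3.49622851e-04, -3.73136473e+01,  2.53010470e+01,  1.08458579e-02,
        4.02748503e-05, -1.06793934e-07]), 'tool_pos': array([0.16175181, 0.47252525, 0.23051592]), 'orientation': array([-1.63142506e-04,  1.64181298e-01,  9.86429754e-01, -9.02731459e-04]), 'force': array([0.77456572, 0.48012343, 0.18964744]), 'moment': array([-0.09031207, -0.04413714, -0.00538801]), 'grip_force': 0.0, 'width': 0.0851815180099972}
```

View pics/top0.png

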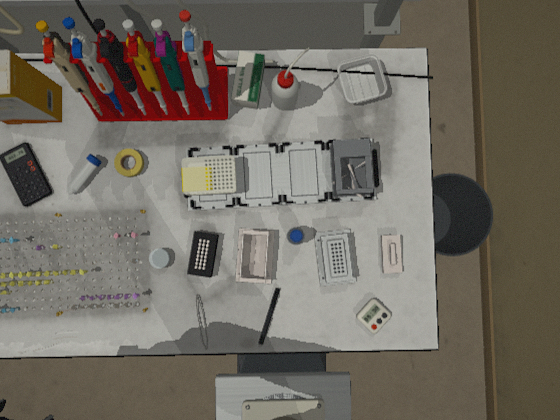

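View pics/scene0.png

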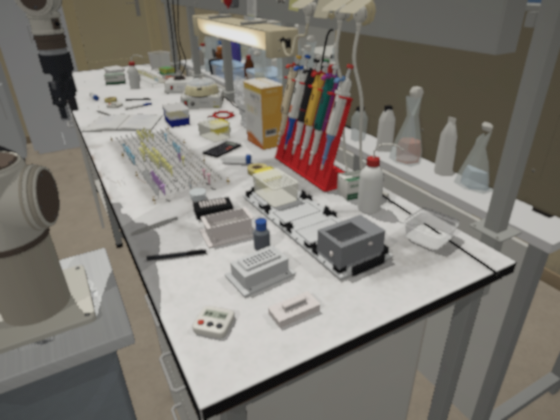

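Top view: up is +x, left is +y. The tip box is at (210,174), the waste box at (354,168), and the free nests at about (257,175) and (304,172). The rack is at (203,254), trough (257,255), block (337,257), cover (392,254), bottle (296,235) and beaker (160,258).

```bash
cat >> h.py <<'E'
def rect(name,fn,box,zlo,zhi,pr=True):
    """minAreaRect in world xy of depth points within box (u0,v0,u1,v1) and z range -> long-axis angle near world x"""
    f=np.load(f'pics/{fn}.npz');X=cloud(name,f['d']);m=np.zeros(f['d'].shape,bool);u0,v0,u1,v1=box;m[v0:v1,u0:u1]=1
    m&=(f['d']>0)&(X[...,2]>zlo)&(X[...,2]<zhi)
    n,l,s,_=cv2.connectedComponentsWithStats(m.astype(np.uint8));k=1+np.argmax(s[1:,4]);q=X[l==k]
    (cx,cy),(w,h),a=cv2.minAreaRect((q[:,:2]*1000).astype(np.float32))
    if w<h:w,h=h,w;a+=90
    a=(a+90)%180-90
    return np.round([cx,cy,w,h,a,np.median(q[:,2])*1000,len(q)],1)
E
python3 - <<'E'
from h import *
f=np.load('pics/top0.npz');X=cloud('top',f['d'])
for n,(u,v) in dict(table=(270,210),tip=(225,175),n1=(257,175),n2=(304,172),cb=(320,257)).items(): print(n,X[v-2:v+3,u-2:u+3].mean((0,1)).round(4))
for n,b,zs in [('rack',(175,220,228,290),[(.015,.05),(.022,.03),(.03,.05)]),('trough',(228,220,286,292),[(.002,.02),(.03,.06)]),('block',(306,220,366,292),[(.003,.02),(.03,.044),(.003,.06),(.045,.06)]),
  ('cover',(372,225,412,285),[(.003,.05),(.012,.024),(.025,.04)]),('bottle',(283,222,310,248),[(.05,.09)]),('beaker',(145,240,178,275),[(.03,.09)]),
  ('plate',(170,130,395,212),[(.006,.017)]),('tipbox',(175,140,245,205),[(.05,.09)]),('waste',(325,130,385,200),[(.045,.08)])]:
    for z in zs: print(n,z,rect('top','top0',b,*z))
E
```

```text
table [ 0.5414  0.0244 -0.0014]
tip [0.6187 0.1245 0.0668]
n1 [0.625  0.054  0.0121]
n2 [ 0.6305 -0.0587  0.0117]
cb [ 0.4269 -0.0928  0.0086]
rack (0.015, 0.05) [ 438.5  184.9  102.3   57.1   -9.9   26.5 1075. ]
rack (0.022, 0.03) [438.5 184.9 102.2  56.5  -9.8  26.2 885. ]
rack (0.03, 0.05) [416.4 188.7  23.3  17.2  34.2  32.2  24. ]
trough (0.002, 0.02) [432.1  63.5 100.2  51.5  -4.2  14.3 736. ]
trough (0.03, 0.06) [432.3  62.9 117.8  60.1  -4.9  46.7 358. ]
block (0.003, 0.02) [ 425.7 -127.   136.4   92.3    2.2    7.2  617. ]
block (0.03, 0.044) [ 425.1 -128.   108.1   62.4    5.6   40.8  634. ]
block (0.003, 0.06) [ 425.7 -127.   136.4   92.3    2.2   40.7 1908. ]
block (0.045, 0.06) [ 425.6 -127.8   85.6   39.7    6.2   47.4  495. ]
cover (0.003, 0.05) [ 430.1 -264.    93.1   51.2    1.9   16.9  751. ]
cover (0.012, 0.024) [ 431.4 -261.2   90.1   44.9    1.5   16.6  598. ]
cover (0.025, 0.04) [ 4.316e+02 -2.610e+02  4.690e+01  1.230e+01  3.000e-01  2.840e+01
  1.040e+02]
bottle (0.05, 0.09) [476.9 -33.2  28.4  26.6 -10.5  71.9 130. ]Traceback (most recent call last):
  File "<stdin>", line 7, in <module>
  File "h.py", line 19, in rect
    n,l,s,_=cv2.connectedComponentsWithStats(m.astype(np.uint8));k=1+np.argmax(s[1:,4]);q=X[l==k]
                                                                     ~~~~~~~~~^^^^^^^^^
    return _wrapfunc(a, 'argmax', axis=axis, out=out, **kwds)
    return bound(*args, **kwds)
ValueError: attempt to get argmax of an empty sequence
```

```bash
python3 -c "
import cv2
p=cv2.imread('pics/top0.png')[120:300,140:420]
cv2.imwrite('pics/crop0.png',cv2.resize(p,(800,514),interpolation=cv2.INTER_CUBIC))"
```

```text
(no output)
```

View pics/crop0.png

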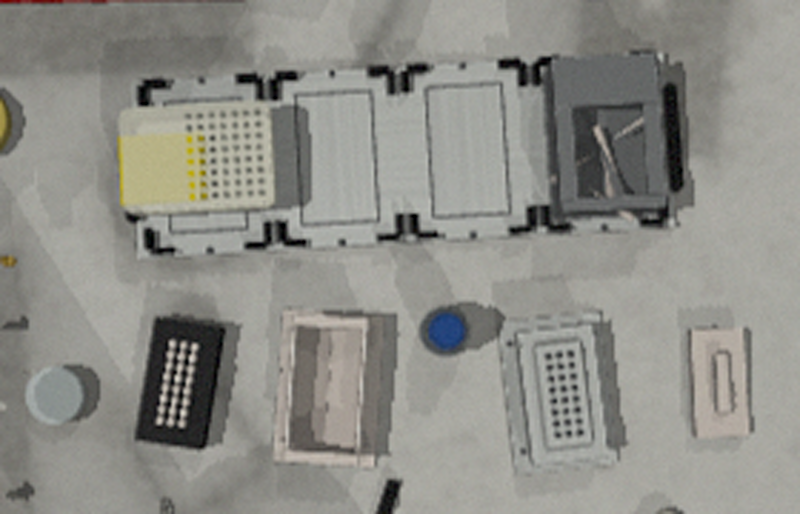

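Crop (zoom 2.857, offset 140,120): nest panels are centred at about (339,157) and (468,150), with the carrier tilted by about +3° (bottom edge from (140,255) to (690,225)). All goods lie with the long side along x.

```bash
python3 - <<'E'
from h import *
for n,b,zs in [('beaker',(145,240,178,275),[(.003,.09)]),('plate',(170,130,395,215),[(.006,.016)]),('plate+guides',(170,130,395,215),[(.006,.031)]),('tipbox',(175,140,245,205),[(.05,.09)]),('waste',(325,130,385,200),[(.045,.08)])]:
    for z in zs:
        try: print(n,z,rect('top','top0',b,*z))
        except ValueError: print(n,'none')
f=np.load('pics/top0.npz')
p=f['p'];g=cv2.cvtColor(p,cv2.COLOR_RGB2GRAY)
# nest panel outlines at z=12mm
for c,(cu,cv_) in dict(n1=(258,175),n2=(304,172)).items():
    print(c,'panel centre eye',px2plane('top',140+(339 if c=='n1' else 468)/2.857,120+(157 if c=='n1' else 150.5)/2.857,.012).round(4))
# dark corner guides
m=((p.max(2)<45)).astype(np.uint8);m[:130]=0;m[215:]=0;m[:,:175]=0;m[:,392:]=0
n,l,s,ce=cv2.connectedComponentsWithStats(m)
for i in range(1,n):
    if s[i,4]>4: print(s[i],px2plane('top',*ce[i],.026)[:2].round(4))
# long plate edges: depth>5mm rows per column
X=cloud('top',f['d']);
for lo in (1,):
    A=[];B=[]
    for u in range(240,325,3):
        col=X[130:215,u,2]>.006; r=np.where(col)[0]; 
        A.append(X[130+r[0],u,:2]);B.append(X[130+r[-1],u,:2])
    for E in(A,B):
        E=np.array(E);k=np.polyfit(E[:,1],E[:,0],1);r=E[:,0]-np.polyval(k,E[:,1]);g=abs(r-np.median(r))<.003;k=np.polyfit(E[g,1],E[g,0],1);print('edge slope deg',-np.degrees(np.arctan(k[0])),'x at y=0',k[1],g.sum())
E
```

```text
beaker (0.003, 0.09) [430.5 286.8  46.9  45.   85.8  21.1 343. ]
plate (0.006, 0.016) [ 6.268e+02 -1.200e+00  4.555e+02  1.502e+02 -8.760e+01  1.130e+01
  6.340e+03]
plate+guides (0.006, 0.031) [ 6.269e+02 -2.600e+00  4.623e+02  1.505e+02 -8.760e+01  1.170e+01
  7.736e+03]
tipbox (0.05, 0.09) [ 620.1  162.9  121.3   86.2  -87.2   68.5 1987. ]
waste (0.045, 0.08) [ 634.  -168.6  124.1   89.     2.4   69.5 1313. ]
n1 panel centre eye [0.6251 0.0501 0.012 ]
n2 panel centre eye [ 0.6288 -0.0582  0.012 ]
[315 141   9   9  34] [ 0.696  -0.0974]
[327 140   6  10  26] [ 0.696  -0.1181]
[269 143   9  10  32] [0.6913 0.0113]
[281 143   8   9  28] [ 0.6918 -0.0101]
[235 145   9  10  35] [0.6882 0.0976]
[223 146   9   9  33] [0.6875 0.1216]
[189 148   9   9  39] [0.683  0.2065]
[372 149   7  38 170] [ 0.6361 -0.2267]
[319 193   9   9  28] [ 0.5675 -0.1048]
[330 192   9   9  27] [ 0.5679 -0.1244]
[364 192  10   7  28] [ 0.5695 -0.2119]
[185 195   4   3   7] [0.5757 0.2206]
[273 195   8   9  23] [0.5625 0.0049]
[284 195   9   8  22] [ 0.5641 -0.015 ]
[226 198   9   9  28] [0.5571 0.1144]
[237 198  10   8  30] [0.5589 0.0933]
[191 200  10   9  30] [0.5557 0.204 ]
edge slope deg 2.772818146883362 x at y=0 0.6999120232433228 22
edge slope deg 2.432232482141428 x at y=0 0.5528559124714744 28
```

```bash
cat >> h.py <<'E'
from scipy.spatial.transform import Rotation as Rot
def plan(x,y,z,phi):
    """target TCP (mm) and long-axis angle phi (deg, from world x); prints yaw units then tool-frame shift units"""
    s=observe();w,a,b,c=s['orientation'];R=Rot.from_quat([a,b,c,w]).as_matrix();p=np.array(s['tool_pos'])*1000
    cur=np.degrees(np.arctan2(R[1,1],R[0,1]));d=(90+phi-cur+90)%180-90
    f=np.radians(cur+d);ty=np.array([np.cos(f),np.sin(f),0]);tz=np.array([0,0,-1.]);tx=np.cross(ty,tz)
    v=np.array([x,y,z])-p
    print('clock %.2f pos %s phi %.2f w %.1f F %s grip %.0f'%(s['clock'],p.round(1),(cur-90+90)%180-90,s['width']*1000,np.round(s['force'],1),s['grip_force']))
    print('yaw %.2f  shift xyz %s'%(-d/5,np.round(np.array([tx@v,ty@v,tz@v])/30,2)))
E
python3 -c "from h import *;plan(432.2,63,150,-4.9)"
```

```text
clock 0.10 pos [161.8 472.5 230.5] phi -18.90 w 85.2 F [0.8 0.5 0.2] grip 0
yaw -2.80  shift xyz [-10.15 -12.83   2.68]
```

Call:
drive_tool --targets '[{"hand":85,"offset":[0,0,0],"yaw":-0.9},{"hand":85,"offset":[0,0,0],"yaw":-1},{"hand":85,"offset":[0,0,0],"yaw":-0.9},{"hand":85,"offset":[-0.35,-0.45,0],"yaw":0},{"hand":85,"offset":[-0.7,-0.9,0],"yaw":0}]'

```text
clock: 0.6
tool_pos: [0.1897, 0.43, 0.2306]
orientation: [-0.0, 0.042, 0.999, -0.0]
force: [0.3, -0.4, 0.2]
width: 0.0853
grip_force: 0.0
```

Call:
drive_tool --targets '[{"hand":85,"offset":[-0.75,-0.95,0],"yaw":0},{"hand":85,"offset":[-0.75,-0.95,0],"yaw":0},{"hand":85,"offset":[-0.75,-0.95,0],"yaw":0},{"hand":85,"offset":[-0.75,-0.95,0],"yaw":0},{"hand":85,"offset":[-0.75,-0.95,0],"yaw":0}]'

```text
clock: 1.1
tool_pos: [0.2901, 0.2761, 0.2311]
orientation: [-0.0, 0.044, 0.999, -0.0]
force: [1.0, 0.1, -0.4]
width: 0.085
grip_force: 0.0
```

Call:
drive_tool --targets '[{"hand":85,"offset":[-0.75,-0.95,0.2],"yaw":0},{"hand":85,"offset":[-0.75,-0.95,0.5],"yaw":0},{"hand":85,"offset":[-0.75,-0.95,0.7],"yaw":0},{"hand":85,"offset":[-0.75,-0.95,0.7],"yaw":0},{"hand":85,"offset":[-0.75,-0.95,0.5],"yaw":0}]'

```text
clock: 1.6
tool_pos: [0.3891, 0.1244, 0.152]
orientation: [-0.001, 0.044, 0.999, -0.0]
force: [1.4, 0.6, -0.2]
width: 0.0851
grip_force: 0.0
```

```bash
python3 -c "from h import *;plan(432.2,63,70,-4.9)"
```

```text
clock 1.60 pos [389.1 124.4 152. ] phi -5.01 w 85.1 F [ 1.4  0.6 -0.2] grip 0
yaw -0.02  shift xyz [-1.6  -1.92  2.73]
```

Call:
drive_tool --targets '[{"hand":85,"offset":[-0.7,-0.8,0.6],"yaw":0},{"hand":85,"offset":[-0.4,-0.4,0.8],"yaw":0},{"hand":85,"offset":[0,0,0.8],"yaw":0},{"hand":85,"offset":[0,0,0],"yaw":0},{"hand":85,"offset":[0,0,0],"yaw":0}]'

```text
clock: 2.1
tool_pos: [0.4186, 0.0876, 0.0873]
orientation: [-0.001, 0.043, 0.999, -0.0]
force: [0.3, 0.7, -0.5]
width: 0.0849
grip_force: 0.0
```

```bash
python3 -c "from h import *;plan(432.2,63,11,-4.9)"
```

```text
clock 2.10 pos [418.6  87.6  87.3] phi -4.96 w 84.9 F [ 0.3  0.7 -0.5] grip 0
yaw -0.01  shift xyz [-0.52 -0.78  2.54]
```

Call:
drive_tool --targets '[{"hand":85,"offset":[-0.5,-0.8,0],"yaw":0},{"hand":85,"offset":[0,0,0],"yaw":0},{"hand":85,"offset":[0,0,0.8],"yaw":0},{"hand":85,"offset":[0,0,0],"yaw":0},{"hand":85,"offset":[0,0,0],"yaw":0}]'

```text
clock: 2.6
tool_pos: [0.4321, 0.0634, 0.0641]
orientation: [-0.0, 0.042, 0.999, 0.0]
force: [1.0, 0.9, 0.1]
width: 0.0847
grip_force: 0.0
```

```bash
python3 -c "from h import *;plan(432.2,63,11,-4.9)"
```

```text
clock 2.60 pos [432.1  63.4  64.1] phi -4.86 w 84.7 F [1.  0.9 0.1] grip 0
yaw 0.01  shift xyz [-0.   -0.01  1.77]
```

Call:
drive_tool --targets '[{"hand":85,"offset":[0,0,0.8],"yaw":0},{"hand":85,"offset":[0,0,0.6],"yaw":0},{"hand":85,"offset":[0,0,0.35],"yaw":0},{"hand":70,"offset":[0,0,0],"yaw":0},{"hand":50,"offset":[0,0,0],"yaw":0}]'

```text
clock: 3.1
tool_pos: [0.4329, 0.0631, 0.0117]
orientation: [0.0, 0.043, 0.999, -0.0]
force: [-12.3, -1.5, 20.4]
width: 0.0594
grip_force: 59.9
```

Call:
drive_tool --targets '[{"hand":40,"offset":[0,0,0],"yaw":0},{"hand":40,"offset":[0,0,0],"yaw":0},{"hand":40,"offset":[0,0,0],"yaw":0},{"hand":40,"offset":[0,0,0],"yaw":0},{"hand":40,"offset":[0,0,0],"yaw":0}]'

```text
clock: 3.6
tool_pos: [0.4334, 0.0632, 0.0118]
orientation: [0.001, 0.043, 0.999, 0.0]
force: [-0.0, 0.7, 6.6]
width: 0.0594
grip_force: 66.1
```

```bash
python3 -c "from h import *;plan(432.2,63,111,-4.9)"
```

```text
clock 3.60 pos [433.4  63.2  11.8] phi -4.89 w 59.4 F [-0.   0.7  6.6] grip 66
yaw 0.00  shift xyz [ 0.04 -0.01 -3.31]
```

Call:
drive_tool --targets '[{"hand":40,"offset":[0,0,-0.3],"yaw":0},{"hand":40,"offset":[0,0,-0.7],"yaw":0},{"hand":40,"offset":[0,0,-0.8],"yaw":-0.5},{"hand":40,"offset":[0,0,-0.8],"yaw":-0.5},{"hand":40,"offset":[0,0,-0.5],"yaw":-0.5}]'

```text
clock: 4.1
tool_pos: [0.4328, 0.0629, 0.1057]
orientation: [0.001, -0.024, 1.0, 0.0]
force: [0.6, -0.8, -1.6]
width: 0.0593
grip_force: 65.1
```

```bash
python3 -c "from h import *;plan(626,52,60,2.45)"
```

```text
clock 4.10 pos [432.8  62.9 105.7] phi 2.70 w 59.3 F [ 0.6 -0.8 -1.6] grip 65
yaw 0.05  shift xyz [-6.42 -0.64  1.52]
```

Call:
drive_tool --targets '[{"hand":40,"offset":[-0.4,-0.05,0],"yaw":0},{"hand":40,"offset":[-0.8,-0.1,0],"yaw":0},{"hand":40,"offset":[-1,-0.1,0],"yaw":0},{"hand":40,"offset":[-1,-0.1,0],"yaw":0},{"hand":40,"offset":[-1,-0.1,0],"yaw":0}]'

```text
clock: 4.6
tool_pos: [0.56, 0.0549, 0.1023]
orientation: [-0.001, -0.022, 1.0, -0.0]
force: [0.5, -0.9, -2.0]
width: 0.0593
grip_force: 65.2
```

Call:
drive_tool --targets '[{"hand":40,"offset":[-0.9,-0.1,0.3],"yaw":0},{"hand":40,"offset":[-0.8,-0.1,0.5],"yaw":0},{"hand":40,"offset":[-0.4,0,0.4],"yaw":0},{"hand":40,"offset":[-0.1,0,0],"yaw":0},{"hand":40,"offset":[0,0,0],"yaw":0}]'

```text
clock: 5.1
tool_pos: [0.6245, 0.052, 0.0661]
orientation: [-0.001, -0.022, 1.0, -0.0]
force: [-0.9, -0.2, -1.1]
width: 0.0593
grip_force: 65.1
```

```bash
python3 -c "
from h import *;plan(626,52,23.5,2.45)
snap('top','t1');print(rect('top','t1',(210,110,310,230),.09,.13) )
snap('scene','s1')"
```

```text
clock 5.10 pos [624.5  52.   66.1] phi 2.56 w 59.3 F [-0.9 -0.2 -1.1] grip 65
yaw 0.02  shift xyz [-0.05 -0.    1.42]
[614.4  -2.7   8.7   2.4 -83.3 124.    7. ]
```

View pics/t1.png

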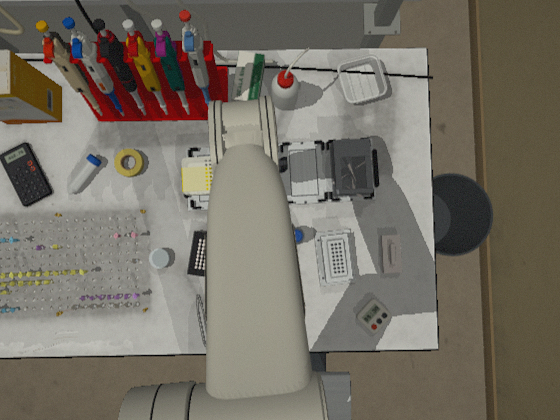

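The arm hides the nest from the top view, so I'll insert by force and height.

Call:
drive_tool --targets '[{"hand":40,"offset":[-0.05,0,0.4],"yaw":0},{"hand":40,"offset":[0,0,0.4],"yaw":0},{"hand":40,"offset":[0,0,0.3],"yaw":0},{"hand":40,"offset":[0,0,0.2],"yaw":0},{"hand":40,"offset":[0,0,0],"yaw":0}]'

```text
clock: 5.7
tool_pos: [0.6253, 0.0522, 0.0272]
orientation: [-0.002, -0.023, 1.0, -0.0]
force: [-0.9, -0.4, -2.1]
width: 0.059
grip_force: 65.1
```

```bash
python3 -c "from h import *;plan(626,52,23.5,2.45)"
```

```text
clock 5.70 pos [625.3  52.2  27.2] phi 2.60 w 59.0 F [-0.9 -0.4 -2.1] grip 65
yaw 0.03  shift xyz [-0.02 -0.01  0.12]
```

Call:
drive_tool --targets '[{"hand":40,"offset":[0,0,0.1],"yaw":0},{"hand":40,"offset":[0,0,0],"yaw":0},{"hand":64,"offset":[0,0,0],"yaw":0},{"hand":66,"offset":[0,0,0],"yaw":0},{"hand":66,"offset":[0,0,0],"yaw":0}]'

```text
clock: 6.2
tool_pos: [0.6272, 0.0523, 0.0265]
orientation: [0.001, -0.023, 1.0, 0.0]
force: [-0.2, -1.4, 0.4]
width: 0.066
grip_force: 0.0
```

Call:
drive_tool --targets '[{"hand":66,"offset":[0,0,-0.3],"yaw":0},{"hand":66,"offset":[0,0,-0.8],"yaw":0},{"hand":66,"offset":[0,0,-1],"yaw":0},{"hand":66,"offset":[0,0,-1],"yaw":0},{"hand":85,"offset":[0,0,-0.6],"yaw":0}]'

```text
clock: 6.7
tool_pos: [0.628, 0.0524, 0.1407]
orientation: [0.002, -0.023, 1.0, 0.0]
force: [1.8, 0.7, 0.6]
width: 0.079
grip_force: 0.0
```

```bash
python3 -c "from h import *;plan(425.4,-128,130,5.8)"
```

```text
clock 6.70 pos [628.   52.4 140.7] phi 2.60 w 79.0 F [1.8 0.7 0.6] grip 0
yaw -0.64  shift xyz [ 7.33 -5.3   0.36]
```

Call:
drive_tool --targets '[{"hand":85,"offset":[0,0,0],"yaw":-0.6},{"hand":85,"offset":[0.4,-0.3,0],"yaw":0},{"hand":85,"offset":[0.9,-0.65,0],"yaw":0},{"hand":85,"offset":[1,-0.7,0],"yaw":0},{"hand":85,"offset":[1,-0.7,0],"yaw":0}]'

```text
clock: 7.2
tool_pos: [0.5343, -0.0281, 0.1376]
orientation: [0.001, -0.049, 0.999, -0.0]
force: [0.2, -1.1, 0.9]
width: 0.0847
grip_force: 0.0
```

Call:
drive_tool --targets '[{"hand":85,"offset":[1,-0.7,0],"yaw":0},{"hand":85,"offset":[1,-0.7,0],"yaw":0},{"hand":85,"offset":[1,-0.7,0],"yaw":0},{"hand":85,"offset":[0.7,-0.5,0],"yaw":0},{"hand":85,"offset":[0,0,0],"yaw":0}]'

```text
clock: 7.7
tool_pos: [0.4298, -0.1175, 0.1377]
orientation: [-0.0, -0.047, 0.999, -0.0]
force: [0.2, 0.9, -0.9]
width: 0.0852
grip_force: 0.0
```

```bash
python3 -c "
from h import *;plan(425.4,-128,65,5.8)
p,d=snap('top','t2');X=cloud('top',d)
print(rect('top','t2',(228,130,300,215),.045,.075),rect('top','t2',(228,130,300,215),.016,.024),rect('top','t2',(170,130,395,215),.006,.031))"
```

```text
clock 7.70 pos [ 429.8 -117.5  137.7] phi 5.39 w 85.2 F [ 0.2  0.9 -0.9] grip 0
yaw -0.08  shift xyz [ 0.18 -0.33  2.42]
[626.6  53.8 118.1  60.2   2.4  58.8 354. ] [625.3  88.  138.7  42.1  16.2  18.3 203. ] [ 6.270e+02 -2.800e+00  4.624e+02  1.504e+02 -8.760e+01  1.220e+01
  6.417e+03]
```

View pics/t2.png

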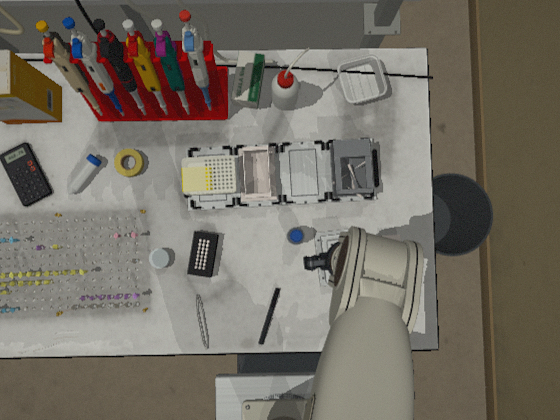

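Trough seated: rim at z≈59 (48 → 60 minus the usual ~1 mm bias), yaw 2.4°. The gripper is near the block at (320,262).

Call:
drive_tool --targets '[{"hand":85,"offset":[0.15,-0.3,0.4],"yaw":-0.1},{"hand":85,"offset":[0,0,0.8],"yaw":0},{"hand":85,"offset":[0,0,0.8],"yaw":0},{"hand":85,"offset":[0,0,0.3],"yaw":0},{"hand":85,"offset":[0,0,0],"yaw":0}]'

```text
clock: 8.25
tool_pos: [0.4282, -0.1247, 0.067]
orientation: [-0.001, -0.054, 0.999, 0.0]
force: [-0.4, -0.2, -0.2]
width: 0.0849
grip_force: 0.0
```

```bash
python3 -c "
from h import *;plan(425.4,-128,13,5.8)"
```

```text
clock 8.25 pos [ 428.2 -124.7   67. ] phi 6.16 w 84.9 F [-0.4 -0.2 -0.2] grip 0
yaw 0.07  shift xyz [ 0.1 -0.1  1.8]
```

Call:
drive_tool --targets '[{"hand":85,"offset":[0.1,-0.1,0],"yaw":0.05},{"hand":85,"offset":[0,0,0.7],"yaw":0},{"hand":85,"offset":[0,0,0.7],"yaw":0},{"hand":85,"offset":[0,0,0.35],"yaw":0},{"hand":72,"offset":[0,0,0],"yaw":0}]'

```text
clock: 8.75
tool_pos: [0.4253, -0.1286, 0.0149]
orientation: [-0.001, -0.051, 0.999, 0.0]
force: [-0.7, 0.3, 0.2]
width: 0.0735
grip_force: 0.0
```

Call:
drive_tool --targets '[{"hand":60,"offset":[0,0,0],"yaw":0},{"hand":40,"offset":[0,0,0],"yaw":0},{"hand":40,"offset":[0,0,0],"yaw":0},{"hand":40,"offset":[0,0,0],"yaw":0},{"hand":40,"offset":[0,0,0],"yaw":0}]'

```text
clock: 9.25
tool_pos: [0.4266, -0.129, 0.0164]
orientation: [0.001, -0.051, 0.999, -0.0]
force: [-2.1, -0.5, 6.1]
width: 0.0604
grip_force: 67.0
```

```bash
python3 -c "
from h import *;plan(425.4,-128,130,2.5)"
```

```text
clock 9.25 pos [ 426.6 -129.    16.4] phi 5.85 w 60.4 F [-2.1 -0.5  6.1] grip 67
yaw 0.67  shift xyz [ 0.04  0.04 -3.79]
```

Call:
drive_tool --targets '[{"hand":40,"offset":[0,0,-0.3],"yaw":0},{"hand":40,"offset":[0,0,-0.8],"yaw":0},{"hand":40,"offset":[0,0,-1],"yaw":0.3},{"hand":40,"offset":[0,0,-1],"yaw":0.3},{"hand":40,"offset":[0,0,-0.6],"yaw":0}]'

```text
clock: 9.75
tool_pos: [0.4264, -0.1288, 0.1285]
orientation: [0.001, -0.025, 1.0, -0.0]
force: [0.0, -0.5, -4.6]
width: 0.0608
grip_force: 67.1
```

```bash
python3 -c "
from h import *;plan(630.5,-58,65,2.5)"
```

```text
clock 9.75 pos [ 426.4 -128.8  128.5] phi 2.84 w 60.8 F [ 0.  -0.5 -4.6] grip 67
yaw 0.07  shift xyz [-6.9   2.06  2.12]
```

Call:
drive_tool --targets '[{"hand":40,"offset":[-0.4,0.1,0],"yaw":0.05},{"hand":40,"offset":[-0.8,0.25,0],"yaw":0},{"hand":40,"offset":[-1,0.3,0],"yaw":0},{"hand":40,"offset":[-1,0.3,0],"yaw":0},{"hand":40,"offset":[-1,0.3,0],"yaw":0}]'

```text
clock: 10.25
tool_pos: [0.5506, -0.0845, 0.1246]
orientation: [-0.001, -0.023, 1.0, 0.0]
force: [0.3, 0.2, -4.3]
width: 0.061
grip_force: 67.0
```

Call:
drive_tool --targets '[{"hand":40,"offset":[-1,0.3,0],"yaw":0},{"hand":40,"offset":[-0.8,0.25,0.3],"yaw":0},{"hand":40,"offset":[-0.5,0.15,0.7],"yaw":0},{"hand":40,"offset":[-0.3,0.1,0.7],"yaw":0},{"hand":40,"offset":[0,0,0.2],"yaw":0}]'

```text
clock: 10.75
tool_pos: [0.6253, -0.0565, 0.0642]
orientation: [-0.004, -0.023, 1.0, 0.001]
force: [-1.2, 0.3, -3.9]
width: 0.0609
grip_force: 66.7
```

```bash
python3 -c "
from h import *;plan(630.5,-58,29,2.5)"
```

```text
clock 10.75 pos [625.3 -56.5  64.2] phi 2.68 w 60.9 F [-1.2  0.3 -3.9] grip 67
yaw 0.04  shift xyz [-0.17 -0.06  1.17]
```

Call:
drive_tool --targets '[{"hand":40,"offset":[-0.15,-0.05,0],"yaw":0},{"hand":40,"offset":[0,0,0.3],"yaw":0},{"hand":40,"offset":[0,0,0.3],"yaw":0},{"hand":40,"offset":[0,0,0],"yaw":0},{"hand":40,"offset":[0,0,0],"yaw":0}]'

```text
clock: 11.25
tool_pos: [0.631, -0.0595, 0.0515]
orientation: [-0.0, -0.023, 1.0, 0.0]
force: [-0.1, 0.1, -4.0]
width: 0.0609
grip_force: 66.9
```

```bash
python3 -c "
from h import *;plan(630.5,-58,29,2.5);print(observe()['orientation'])"
```

```text
clock 11.25 pos [631.  -59.5  51.5] phi 2.58 w 60.9 F [-0.1  0.1 -4. ] grip 67
yaw 0.02  shift xyz [0.01 0.05 0.75]
[-1.42177193e-04 -2.25210886e-02  9.99746358e-01  1.38825385e-05]
```

Call:
drive_tool --targets '[{"hand":40,"offset":[0,0.05,0.1],"yaw":0},{"hand":40,"offset":[0,0,0.25],"yaw":0},{"hand":40,"offset":[0,0,0.2],"yaw":0},{"hand":40,"offset":[0,0,0.1],"yaw":0},{"hand":40,"offset":[0,0,0],"yaw":0}]'

```text
clock: 11.75
tool_pos: [0.6305, -0.0577, 0.0307]
orientation: [-0.001, -0.023, 1.0, 0.0]
force: [-0.2, -0.3, -4.3]
width: 0.0609
grip_force: 66.9
```

```bash
python3 -c "
from h import *;plan(630.5,-58,29,2.5)"
```

```text
clock 11.75 pos [630.5 -57.7  30.7] phi 2.61 w 60.9 F [-0.2 -0.3 -4.3] grip 67
yaw 0.02  shift xyz [ 0.   -0.01  0.06]
```

Free-hanging about 2 mm over the floor, inside the guides. Lower and release.

Call:
drive_tool --targets '[{"hand":40,"offset":[0,0,0.07],"yaw":0},{"hand":40,"offset":[0,0,0],"yaw":0},{"hand":66,"offset":[0,0,0],"yaw":0},{"hand":75,"offset":[0,0,0],"yaw":0},{"hand":75,"offset":[0,0,0],"yaw":0}]'

```text
clock: 12.25
tool_pos: [0.6323, -0.0579, 0.0309]
orientation: [0.001, -0.023, 1.0, -0.0]
force: [0.2, -0.1, 0.4]
width: 0.0748
grip_force: 0.0
```

Call:
drive_tool --targets '[{"hand":75,"offset":[0,0,-0.3],"yaw":0},{"hand":75,"offset":[0,0,-0.8],"yaw":0},{"hand":85,"offset":[0,0,-1],"yaw":0},{"hand":85,"offset":[0,0,-1],"yaw":0.5},{"hand":85,"offset":[0,0,-0.8],"yaw":0.5}]'

```text
clock: 12.75
tool_pos: [0.6321, -0.0578, 0.1499]
orientation: [0.002, 0.022, 1.0, -0.0]
force: [0.8, -0.0, 0.1]
width: 0.0848
grip_force: 0.0
```

```bash
python3 -c "
from h import *;plan(438.5,184.5,130,-9.9)"
```

```text
clock 12.75 pos [632.1 -57.8 149.9] phi -2.50 w 84.8 F [ 0.8 -0.   0.1] grip 0
yaw 1.48  shift xyz [7.75 6.85 0.66]
```

Call:
drive_tool --targets '[{"hand":85,"offset":[0,0,0],"yaw":0.75},{"hand":85,"offset":[0,0,0],"yaw":0.75},{"hand":85,"offset":[0.4,0.35,0],"yaw":0},{"hand":85,"offset":[0.8,0.7,0],"yaw":0},{"hand":85,"offset":[0.9,0.8,0],"yaw":0}]'

```text
clock: 13.25
tool_pos: [0.5789, 0.0077, 0.1476]
orientation: [0.001, 0.087, 0.996, 0.0]
force: [-0.1, 0.6, 0.4]
width: 0.0853
grip_force: 0.0
```

Call:
drive_tool --targets '[{"hand":85,"offset":[0.9,0.8,0],"yaw":0},{"hand":85,"offset":[0.9,0.8,0],"yaw":0},{"hand":85,"offset":[0.9,0.8,0],"yaw":0},{"hand":85,"offset":[0.9,0.8,0],"yaw":0},{"hand":85,"offset":[0.9,0.8,0],"yaw":0}]'

```text
clock: 13.75
tool_pos: [0.4658, 0.1503, 0.148]
orientation: [0.001, 0.086, 0.996, 0.0]
force: [0.4, 1.1, 0.1]
width: 0.0851
grip_force: 0.0
```

Call:
drive_tool --targets '[{"hand":85,"offset":[0.7,0.6,0],"yaw":0},{"hand":85,"offset":[0.3,0.3,0.5],"yaw":0},{"hand":85,"offset":[0,0,0.8],"yaw":0},{"hand":85,"offset":[0,0,0.6],"yaw":0},{"hand":85,"offset":[0,0,0],"yaw":0}]'

```text
clock: 14.25
tool_pos: [0.4398, 0.1805, 0.0885]
orientation: [-0.002, 0.086, 0.996, -0.001]
force: [-0.9, -0.3, 0.4]
width: 0.0852
grip_force: 0.0
```

```bash
python3 -c "
from h import *;plan(438.5,184.5,4,-9.9)
snap('top','t3')
for b in ((228,130,290,215),(275,130,330,215)):print(rect('top','t3',b,.045,.065))
print(rect('top','t3',(275,130,335,215),.05,.057),rect('top','t3',(170,130,395,215),.006,.031))"
```

```text
clock 14.25 pos [439.8 180.5  88.5] phi -9.86 w 85.2 F [-0.9 -0.3  0.4] grip 0
yaw 0.01  shift xyz [0.07 0.12 2.82]
[626.7  53.8 118.2  60.1   2.4  58.7 353. ]
[ 630.   -56.2  108.3   62.2    2.5   56.  1239. ]
[630.  -56.1 108.3  61.8   2.4  53.3 571. ] [ 6.271e+02 -2.900e+00  4.628e+02  1.516e+02 -8.780e+01  1.350e+01
  5.154e+03]
```

View pics/t3.png

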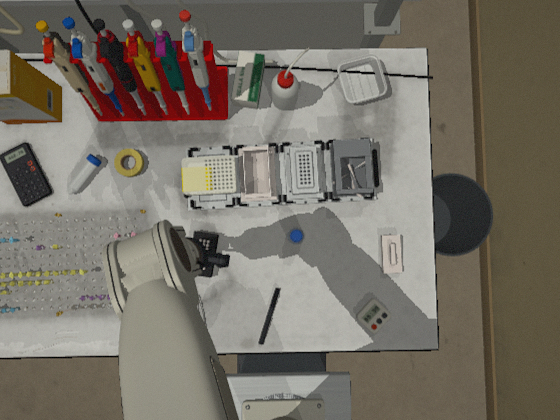

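Block seated at (630,-56), top at 53 and yaw 2.4°; trough unchanged. The gripper is over the rack at (205,255).

Call:
drive_tool --targets '[{"hand":85,"offset":[0.07,0.1,0.6],"yaw":0},{"hand":85,"offset":[0,0,0.8],"yaw":0},{"hand":85,"offset":[0,0,0.6],"yaw":0},{"hand":85,"offset":[0,0,0],"yaw":0},{"hand":85,"offset":[0,0,0],"yaw":0}]'

```text
clock: 14.8
tool_pos: [0.4409, 0.1845, 0.031]
orientation: [0.001, 0.086, 0.996, 0.0]
force: [0.3, 0.0, 0.9]
width: 0.0851
grip_force: 0.0
```

```bash
python3 -c "
from h import *;plan(438.5,184.5,4,-9.9)"
```

```text
clock 14.80 pos [440.9 184.5  31. ] phi -9.91 w 85.1 F [0.3 0.  0.9] grip 0
yaw -0.00  shift xyz [ 0.08 -0.01  0.9 ]
```

Call:
drive_tool --targets '[{"hand":85,"offset":[0.08,0,0.5],"yaw":0},{"hand":80,"offset":[0,0,0.4],"yaw":0},{"hand":70,"offset":[0,0,0],"yaw":0},{"hand":65,"offset":[0,0,0],"yaw":0},{"hand":60,"offset":[0,0,0],"yaw":0}]'

```text
clock: 15.3
tool_pos: [0.4388, 0.1851, 0.0041]
orientation: [0.001, 0.086, 0.996, 0.001]
force: [-0.7, -0.1, 0.2]
width: 0.06
grip_force: 0.0
```

Call:
drive_tool --targets '[{"hand":56,"offset":[0,0,0],"yaw":0},{"hand":40,"offset":[0,0,0],"yaw":0},{"hand":40,"offset":[0,0,0],"yaw":0},{"hand":40,"offset":[0,0,0],"yaw":0},{"hand":40,"offset":[0,0,0],"yaw":0}]'

```text
clock: 15.8
tool_pos: [0.4385, 0.1849, 0.0041]
orientation: [0.001, 0.086, 0.996, 0.0]
force: [-2.1, -0.6, 6.8]
width: 0.0547
grip_force: 63.4
```

```bash
python3 -c "
from h import *;plan(438.5,184.5,154,2.5)"
```

```text
clock 15.80 pos [438.5 184.9   4.1] phi -9.90 w 54.7 F [-2.1 -0.6  6.8] grip 63
yaw -2.48  shift xyz [ 0.   -0.01 -5.  ]
```

Call:
drive_tool --targets '[{"hand":40,"offset":[0,0,-0.3],"yaw":0},{"hand":40,"offset":[0,0,-0.8],"yaw":0},{"hand":40,"offset":[0,0,-1],"yaw":-0.5},{"hand":40,"offset":[0,0,-1],"yaw":-0.8},{"hand":40,"offset":[0,0,-0.8],"yaw":-0.8}]'

```text
clock: 16.3
tool_pos: [0.4379, 0.1848, 0.122]
orientation: [0.001, -0.007, 1.0, 0.0]
force: [0.3, 0.1, -0.7]
width: 0.055
grip_force: 63.7
```

Call:
drive_tool --targets '[{"hand":40,"offset":[0,0,-0.3],"yaw":-0.4},{"hand":40,"offset":[0,0,0],"yaw":0},{"hand":40,"offset":[-0.2,-0.3,0],"yaw":0},{"hand":40,"offset":[-0.4,-0.6,0],"yaw":0},{"hand":40,"offset":[-0.6,-0.8,0],"yaw":0}]'

```text
clock: 16.8
tool_pos: [0.475, 0.1346, 0.1275]
orientation: [-0.001, -0.023, 1.0, -0.0]
force: [0.2, 0.8, -0.8]
width: 0.0551
grip_force: 63.7
```

```bash
python3 -c "
from h import *;plan(629.7,-57.6,100,2.5)"
```

```text
clock 16.80 pos [475.  134.6 127.5] phi 2.68 w 55.1 F [ 0.2  0.8 -0.8] grip 64
yaw 0.04  shift xyz [-4.87 -6.63  0.92]
```

Call:
drive_tool --targets '[{"hand":40,"offset":[-0.65,-0.9,0],"yaw":0},{"hand":40,"offset":[-0.65,-0.9,0],"yaw":0},{"hand":40,"offset":[-0.65,-0.9,0],"yaw":0},{"hand":40,"offset":[-0.65,-0.9,0],"yaw":0},{"hand":40,"offset":[-0.65,-0.9,0],"yaw":0}]'

```text
clock: 17.3
tool_pos: [0.5793, 0.0029, 0.127]
orientation: [-0.002, -0.022, 1.0, -0.0]
force: [1.1, 0.5, -0.6]
width: 0.055
grip_force: 63.7
```

Call:
drive_tool --targets '[{"hand":40,"offset":[-0.65,-0.9,0],"yaw":0},{"hand":40,"offset":[-0.5,-0.7,0],"yaw":0},{"hand":40,"offset":[-0.3,-0.4,0.3],"yaw":0},{"hand":40,"offset":[0,0,0.5],"yaw":0},{"hand":40,"offset":[0,0,0],"yaw":0}]'

```text
clock: 17.8
tool_pos: [0.6228, -0.0535, 0.1004]
orientation: [-0.004, -0.022, 1.0, 0.001]
force: [-1.3, 0.1, -1.8]
width: 0.0551
grip_force: 63.7
```

```bash
python3 -c "
from h import *;plan(629.7,-57.6,58,2.5)"
```

```text
clock 17.80 pos [622.8 -53.5 100.4] phi 2.54 w 55.1 F [-1.3  0.1 -1.8] grip 64
yaw 0.01  shift xyz [-0.22 -0.15  1.41]
```

Call:
drive_tool --targets '[{"hand":40,"offset":[-0.15,-0.1,0],"yaw":0},{"hand":40,"offset":[0,0,0.4],"yaw":0},{"hand":40,"offset":[0,0,0.3],"yaw":0},{"hand":40,"offset":[0,0,0],"yaw":0},{"hand":40,"offset":[0,0,0],"yaw":0}]'

```text
clock: 18.3
tool_pos: [0.6297, -0.0555, 0.0833]
orientation: [-0.001, -0.023, 1.0, 0.0]
force: [-0.6, 0.2, -0.5]
width: 0.0547
grip_force: 63.7
```

```bash
python3 -c "
from h import *;plan(629.7,-57.6,58,2.5);snap('scene','s4')
p=cv2.imread('pics/s4.png')[160:330,160:420];cv2.imwrite('pics/s4c.png',cv2.resize(p,(780,510),interpolation=cv2.INTER_CUBIC))"
```

```text
clock 18.30 pos [629.7 -55.5  83.3] phi 2.63 w 54.7 F [-0.6  0.2 -0.5] grip 64
yaw 0.03  shift xyz [ 0.   -0.07  0.84]
```

View pics/s4c.png

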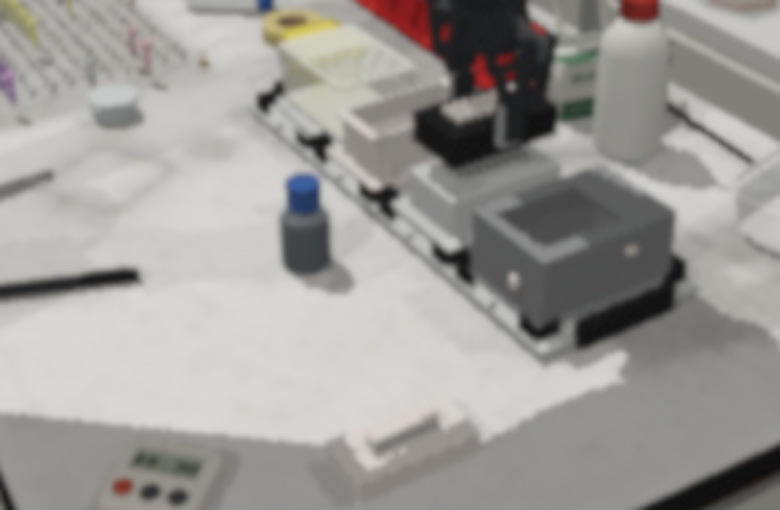

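The rack hangs level over the block at crop (485,130). Lower.

Call:
drive_tool --targets '[{"hand":40,"offset":[0,-0.06,0.2],"yaw":0},{"hand":40,"offset":[0,0,0.25],"yaw":0},{"hand":40,"offset":[0,0,0.2],"yaw":0},{"hand":40,"offset":[0,0,0.1],"yaw":0},{"hand":40,"offset":[0,0,0],"yaw":0}]'

```text
clock: 18.85
tool_pos: [0.6296, -0.0576, 0.0602]
orientation: [-0.001, -0.023, 1.0, 0.0]
force: [-0.3, 0.1, -1.8]
width: 0.0549
grip_force: 63.7
```

```bash
python3 -c "
from h import *;plan(629.7,-57.6,58,2.5)"
```

```text
clock 18.85 pos [629.6 -57.6  60.2] phi 2.60 w 54.9 F [-0.3  0.1 -1.8] grip 64
yaw 0.02  shift xyz [-0.    0.    0.07]
```

Call:
drive_tool --targets '[{"hand":40,"offset":[0,0,0.08],"yaw":0},{"hand":40,"offset":[0,0,0],"yaw":0},{"hand":60,"offset":[0,0,0],"yaw":0},{"hand":70,"offset":[0,0,0],"yaw":0},{"hand":72,"offset":[0,0,0],"yaw":0}]'

```text
clock: 19.35
tool_pos: [0.6306, -0.0577, 0.0593]
orientation: [0.0, -0.023, 1.0, -0.0]
force: [-0.2, 0.0, 0.3]
width: 0.072
grip_force: 0.0
```

Call:
drive_tool --targets '[{"hand":72,"offset":[0,0,-0.3],"yaw":0},{"hand":72,"offset":[0,0,-0.8],"yaw":0},{"hand":85,"offset":[0,0,-1],"yaw":0},{"hand":85,"offset":[0,0,-0.8],"yaw":0.2},{"hand":85,"offset":[0,0,0],"yaw":0}]'

```text
clock: 19.85
tool_pos: [0.6333, -0.058, 0.1514]
orientation: [0.005, -0.014, 1.0, -0.001]
force: [0.1, 0.5, 0.0]
width: 0.0847
grip_force: 0.0
```

```bash
python3 -c "
from h import *;plan(431.5,-261.5,130,1.5)"
```

```text
clock 19.85 pos [633.3 -58.  151.4] phi 1.59 w 84.7 F [0.1 0.5 0. ] grip 0
yaw 0.02  shift xyz [ 6.9  -6.61  0.71]
```

Call:
drive_tool --targets '[{"hand":85,"offset":[0.4,-0.4,0],"yaw":0},{"hand":85,"offset":[0.8,-0.8,0],"yaw":0},{"hand":85,"offset":[0.95,-0.9,0],"yaw":0},{"hand":85,"offset":[0.95,-0.9,0],"yaw":0},{"hand":85,"offset":[0.95,-0.9,0],"yaw":0}]'

```text
clock: 20.35
tool_pos: [0.5106, -0.1787, 0.1454]
orientation: [-0.0, -0.014, 1.0, 0.0]
force: [0.9, -0.8, 0.7]
width: 0.085
grip_force: 0.0
```

Call:
drive_tool --targets '[{"hand":85,"offset":[0.95,-0.9,0],"yaw":0},{"hand":85,"offset":[0.95,-0.9,0],"yaw":0},{"hand":85,"offset":[0.7,-0.65,0.5],"yaw":0},{"hand":85,"offset":[0.25,-0.25,0.8],"yaw":0},{"hand":85,"offset":[0,0,0.7],"yaw":0}]'

```text
clock: 20.85
tool_pos: [0.4273, -0.2626, 0.0851]
orientation: [-0.0, -0.013, 1.0, -0.0]
force: [-0.5, 0.1, -0.1]
width: 0.085
grip_force: 0.0
```

Call:
drive_tool --targets '[{"hand":70,"offset":[0,0,0.3],"yaw":0},{"hand":70,"offset":[0,0,0],"yaw":0},{"hand":70,"offset":[0,0,0],"yaw":0},{"hand":70,"offset":[0,0,0],"yaw":0},{"hand":70,"offset":[0,0,0],"yaw":0}]'

```text
clock: 21.35
tool_pos: [0.4299, -0.2615, 0.0778]
orientation: [0.001, -0.014, 1.0, -0.001]
force: [-0.1, 0.8, -0.3]
width: 0.0702
grip_force: 0.0
```

```bash
python3 -c "
from h import *;plan(431.5,-261.5,4,1.5)
snap('top','t5')
b=(275,130,335,215);print(rect('top','t5',b,.07,.085),rect('top','t5',b,.07,.1),rect('top','t5',b,.084,.1),rect('top','t5',(228,130,288,215),.045,.065))
print(rect('top','t5',(283,222,310,248),.05,.09))"
```

```text
clock 21.35 pos [ 429.9 -261.5   77.8] phi 1.64 w 70.2 F [-0.1  0.8 -0.3] grip 0
yaw 0.03  shift xyz [-0.05 -0.    2.46]
[630.6 -56.  102.5  56.1   2.6  80.1 999. ] [ 630.6  -56.   102.5   56.1    2.6   80.5 1127. ] [653.9 -64.1  22.6   4.7  -0.8  86.6  23. ] [626.5  53.9 118.4  60.1   2.6  58.6 355. ]
[477.  -33.6  27.1  27.1  61.8  72.2 129. ]
```

View pics/t5.png

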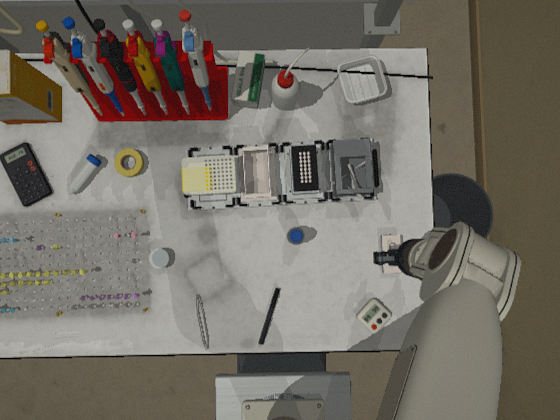

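Rack seated at (630.6,-56.0), top 80. The gripper is over the cover at (390,257).

Call:
drive_tool --targets '[{"hand":70,"offset":[-0.05,0,0.6],"yaw":0},{"hand":70,"offset":[0,0,0.8],"yaw":0},{"hand":70,"offset":[0,0,0.7],"yaw":0},{"hand":70,"offset":[0,0,0.3],"yaw":0},{"hand":70,"offset":[0,0,0],"yaw":0}]'

```text
clock: 21.9
tool_pos: [0.4296, -0.2607, 0.0039]
orientation: [-0.001, -0.014, 1.0, 0.001]
force: [0.1, 0.7, 0.1]
width: 0.0699
grip_force: 0.0
```

```bash
python3 -c "
from h import *;plan(431.5,-261.5,4,1.5)"
```

```text
clock 21.90 pos [ 429.6 -260.7    3.9] phi 1.62 w 69.9 F [0.1 0.7 0.1] grip 0
yaw 0.02  shift xyz [-0.06 -0.03 -0.  ]
```

Call:
drive_tool --targets '[{"hand":60,"offset":[-0.05,0,0],"yaw":0},{"hand":52,"offset":[0,0,0],"yaw":0},{"hand":47,"offset":[0,0,0],"yaw":0},{"hand":43,"offset":[0,0,0],"yaw":0},{"hand":35,"offset":[0,0,0],"yaw":0}]'

```text
clock: 22.4
tool_pos: [0.4328, -0.2618, 0.0062]
orientation: [0.001, -0.014, 1.0, -0.001]
force: [0.1, 0.4, 6.5]
width: 0.0425
grip_force: 60.8
```

Call:
drive_tool --targets '[{"hand":35,"offset":[0,0,0],"yaw":0},{"hand":35,"offset":[0,0,0],"yaw":0},{"hand":35,"offset":[0,0,-0.1],"yaw":0},{"hand":35,"offset":[0,0,-0.3],"yaw":0},{"hand":35,"offset":[0,0,0],"yaw":0}]'

```text
clock: 22.9
tool_pos: [0.4327, -0.2617, 0.018]
orientation: [0.001, -0.014, 1.0, -0.001]
force: [-0.0, -0.7, -1.2]
width: 0.0423
grip_force: 61.0
```

```bash
python3 -c "
from h import *;plan(431.5,-261.5,154,2.5)"
```

```text
clock 22.90 pos [ 432.7 -261.7   18. ] phi 1.60 w 42.3 F [-0.  -0.7 -1.2] grip 61
yaw -0.18  shift xyz [ 0.04  0.01 -4.53]
```

Call:
drive_tool --targets '[{"hand":35,"offset":[0,0,-0.4],"yaw":-0.2},{"hand":35,"offset":[0,0,-0.9],"yaw":0},{"hand":35,"offset":[0,0,-1],"yaw":0},{"hand":35,"offset":[0,0,-1],"yaw":0},{"hand":35,"offset":[0,0,-0.6],"yaw":0}]'

```text
clock: 23.4
tool_pos: [0.4328, -0.2618, 0.137]
orientation: [0.002, -0.023, 1.0, -0.001]
force: [-0.2, -0.6, 0.1]
width: 0.0423
grip_force: 61.0
```

Call:
drive_tool --targets '[{"hand":35,"offset":[-0.3,0.3,-0.2],"yaw":0},{"hand":35,"offset":[-0.6,0.6,0],"yaw":0},{"hand":35,"offset":[-0.9,0.9,0],"yaw":0},{"hand":35,"offset":[-0.9,0.9,0],"yaw":0},{"hand":35,"offset":[-0.9,0.9,0],"yaw":0}]'

```text
clock: 23.9
tool_pos: [0.5355, -0.1465, 0.1391]
orientation: [-0.001, -0.023, 1.0, 0.0]
force: [0.8, -0.7, -0.6]
width: 0.0426
grip_force: 61.0
```

```bash
python3 -c "
from h import *;plan(631.5,-57.7,115,2.6)"
```

```text
clock 23.90 pos [ 535.5 -146.5  139.1] phi 2.63 w 42.6 F [ 0.8 -0.7 -0.6] grip 61
yaw 0.01  shift xyz [-3.33  2.81  0.8 ]
```

Call:
drive_tool --targets '[{"hand":35,"offset":[-0.9,0.8,0],"yaw":0},{"hand":35,"offset":[-0.9,0.75,0],"yaw":0},{"hand":35,"offset":[-0.7,0.6,0],"yaw":0},{"hand":35,"offset":[-0.4,0.35,0.3],"yaw":0},{"hand":35,"offset":[-0.1,0,0.3],"yaw":0}]'

```text
clock: 24.4
tool_pos: [0.622, -0.0673, 0.1202]
orientation: [-0.0, -0.024, 1.0, 0.0]
force: [-1.0, 0.6, -1.6]
width: 0.0427
grip_force: 61.0
```

Call:
drive_tool --targets '[{"hand":35,"offset":[0,0,0],"yaw":0},{"hand":35,"offset":[0,0,0],"yaw":0},{"hand":35,"offset":[0,0,0],"yaw":0},{"hand":35,"offset":[0,0,0],"yaw":0},{"hand":35,"offset":[0,0,0],"yaw":0}]'

```text
clock: 24.9
tool_pos: [0.6214, -0.0702, 0.1225]
orientation: [0.0, -0.022, 1.0, -0.0]
force: [0.2, -0.6, -1.1]
width: 0.0423
grip_force: 61.0
```

```bash
python3 -c "
from h import *;plan(631.5,-57.7,87,2.6)"
```

```text
clock 24.90 pos [621.4 -70.2 122.5] phi 2.54 w 42.3 F [ 0.2 -0.6 -1.1] grip 61
yaw -0.01  shift xyz [-0.36  0.4   1.18]
```

Call:
drive_tool --targets '[{"hand":35,"offset":[-0.2,0.2,0],"yaw":0},{"hand":35,"offset":[-0.15,0.2,0.2],"yaw":0},{"hand":35,"offset":[0,0,0.2],"yaw":0},{"hand":35,"offset":[0,0,0],"yaw":0},{"hand":35,"offset":[0,0,0],"yaw":0}]'

```text
clock: 25.4
tool_pos: [0.6309, -0.0568, 0.109]
orientation: [-0.001, -0.023, 1.0, 0.0]
force: [-0.4, -0.6, -0.3]
width: 0.0425
grip_force: 61.0
```

```bash
python3 -c "
from h import *;plan(631.5,-57.7,87,2.6)"
```

```text
clock 25.40 pos [630.9 -56.8 109. ] phi 2.62 w 42.5 F [-0.4 -0.6 -0.3] grip 61
yaw 0.00  shift xyz [-0.02 -0.03  0.73]
```

Call:
drive_tool --targets '[{"hand":35,"offset":[-0.02,-0.03,0.2],"yaw":0},{"hand":35,"offset":[0,0,0.2],"yaw":0},{"hand":35,"offset":[0,0,0.15],"yaw":0},{"hand":35,"offset":[0,0,0.1],"yaw":0},{"hand":35,"offset":[0,0,0],"yaw":0}]'

```text
clock: 25.9
tool_pos: [0.6315, -0.0579, 0.0895]
orientation: [-0.001, -0.023, 1.0, 0.0]
force: [-0.2, 0.9, -0.4]
width: 0.0425
grip_force: 61.0
```

```bash
python3 -c "
from h import *;plan(631.5,-57.7,87,2.6)"
```

```text
clock 25.90 pos [631.5 -57.9  89.5] phi 2.60 w 42.5 F [-0.2  0.9 -0.4] grip 61
yaw -0.00  shift xyz [-0.    0.01  0.08]
```

Call:
drive_tool --targets '[{"hand":35,"offset":[0,0,0.08],"yaw":0},{"hand":35,"offset":[0,0,0],"yaw":0},{"hand":48,"offset":[0,0,0],"yaw":0},{"hand":56,"offset":[0,0,0],"yaw":0},{"hand":64,"offset":[0,0,0],"yaw":0}]'

```text
clock: 26.4
tool_pos: [0.6322, -0.0579, 0.0882]
orientation: [0.0, -0.023, 1.0, -0.0]
force: [-0.1, 0.1, -0.8]
width: 0.064
grip_force: 0.0
```

Call:
drive_tool --targets '[{"hand":65,"offset":[0,0,-0.3],"yaw":0},{"hand":65,"offset":[0,0,-0.8],"yaw":0},{"hand":65,"offset":[0,0,-1],"yaw":0},{"hand":65,"offset":[0,0,-0.8],"yaw":0},{"hand":65,"offset":[0.5,-0.5,0],"yaw":0}]'

```text
clock: 26.9
tool_pos: [0.6217, -0.0724, 0.1804]
orientation: [0.005, -0.024, 1.0, -0.0]
force: [0.9, -0.4, 0.4]
width: 0.0651
grip_force: 0.0
```

Call:
drive_tool --targets '[{"hand":65,"offset":[0.9,-0.9,0],"yaw":0},{"hand":65,"offset":[0.9,-0.9,0],"yaw":0},{"hand":65,"offset":[0.9,-0.9,0],"yaw":0},{"hand":65,"offset":[0.9,-0.9,0],"yaw":0},{"hand":65,"offset":[0.9,-0.9,0],"yaw":0}]'

```text
clock: 27.4
tool_pos: [0.4881, -0.2156, 0.176]
orientation: [0.001, -0.023, 1.0, -0.0]
force: [0.5, -0.2, 0.8]
width: 0.0651
grip_force: 0.0
```

Call:
drive_tool --targets '[{"hand":65,"offset":[0.9,-0.9,0],"yaw":0},{"hand":65,"offset":[0.5,-0.5,0],"yaw":0},{"hand":65,"offset":[0,0,0],"yaw":0},{"hand":65,"offset":[0,0,0],"yaw":0},{"hand":65,"offset":[0,0,0],"yaw":0}]'

```text
clock: 27.9
tool_pos: [0.4497, -0.2579, 0.1754]
orientation: [0.0, -0.023, 1.0, -0.0]
force: [0.4, -0.3, -0.7]
width: 0.0649
grip_force: 0.0
```

```bash
python3 -c "
from h import *
snap('top','t6');snap('scene','s6')
b=(275,125,335,215)
for z in((.09,.103),(.103,.12),(.072,.085)):print(z,rect('top','t6',b,*z))
print(rect('top','t6',(228,130,288,215),.045,.065),rect('top','t6',(283,222,310,248),.05,.09),rect('top','t6',(145,240,178,275),.003,.09))
p=cv2.imread('pics/s6.png')[160:330,160:420];cv2.imwrite('pics/s6c.png',cv2.resize(p,(780,510),interpolation=cv2.INTER_CUBIC))"
```

```text
(0.09, 0.103) [630.7 -56.3  91.   44.    2.5  97.8 675. ]
(0.103, 0.12) [630.2 -56.4  48.9  13.2   3.  109.3 131. ]
(0.072, 0.085) [631.  -56.  102.5  56.2   2.6  80.  305. ]
[626.3  53.8 118.6  60.    2.7  58.6 355. ] [478.2 -33.1  29.   27.3  28.6  72.5 129. ] [430.5 287.   45.9  44.6  89.2  21.1 344. ]
```

View pics/s6c.png

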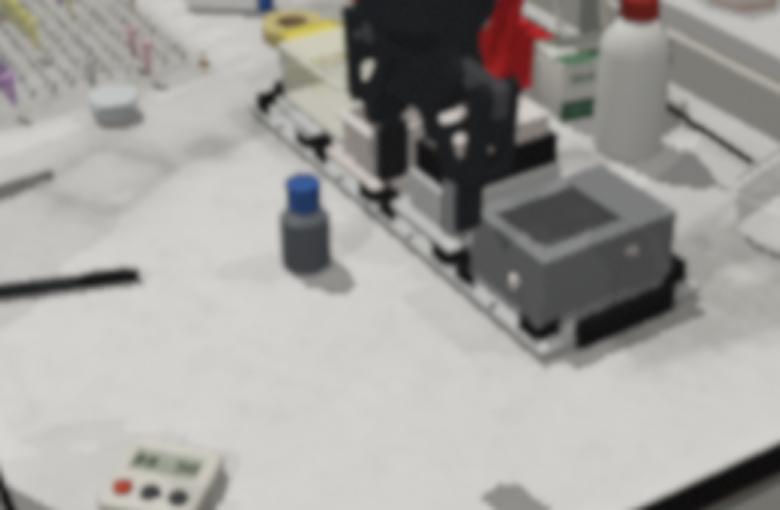

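The cover is on the rack (partly behind the gripper), with its top at 97.8 (99 minus the depth bias). It is centred within 1 mm, everything is flat, and the bottle and beaker haven't moved.

```bash
python3 -c "from h import *;print(close_job())"
```

```text
the job is handed in; nothing more can be done
None
```

Job handed in at about 28 s of the 102 s allowed: trough, cold block, strip-tube rack and cover all measured home and level in the last top view, bottle and beaker undisturbed; the judge returned no verdict.

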